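# Check a press roller on the go/no-go pin and sort it

### The arm

A 6-joint arm with a two-finger parallel gripper is mounted at the origin on a cart in front of the work surface, level with it; the furniture and walls round the work are solid. World frame = base frame: x ahead of the robot, y to its left, z up, the work surface at z = 0. Lengths are in m, angles in rad, forces in N, time in s.
With the tool pointing down it reaches from about 0.4 to 0.825 m from the base axis. Payload 7 kg.
Tool frame: the origin (TCP) lies at the centre of the arm's flange, where the gripper is bolted on; the fingertips stand 173 mm ahead of it and the grasp point (between the pads) lies 155 mm ahead of it (bot.hold_point_z is the distance from the TCP to the grasp point, in m); z points along the fingers, y is the line along which they close (so a half turn about z gives the same grasp; the last joint's range is limited). The gripper opens to 85 mm and grips with 20 to 120 N. Pads are 22 mm wide; open, the fingers measure 114 mm over their backs; the gripper's body (76 mm by 85 mm) begins 54 mm behind the grasp point. The pads swing forward as they close: fully open they stand 13 mm farther back than shut.
Start: joints at [-0.926, 0.359, 0.012, 0, -1.224, -0.288], TCP at [0.236, -0.632, 0.405] pointing down, gripper open.
Joint ranges: [-3.07, 3.07], [-1.43, 2.12], [-1.02, 1.25], [-3.03, 1.67], [-3.05, -0], [-3.03, 3.03]. Speed limits (rad/s): [2.39, 2.39, 3.01, 3.14, 3.14, 3.14].

### API

Orientations are given as a unit quaternion [w, x, y, z].
In Python, from cell import bot, optics, ticket gives the robot as it stands.
- The arm moves only by the shell command python3 -m handwheel 'ROWS' [FORCE]. ROWS is JSON, a list of rows, each a list of 5 numbers: the closure, from 0 (fully open) to 1 (shut), then the shift along the tool's x, y, z in mm, then the turn about the tool's z in degrees. A call has 1 to 12 rows; each row is the pose to reach, as a shift and turn from the pose commanded when the call began, along the tool's axes at that moment; what a row does not reach only later rows make up. A row lasts 1/8 s, in which the tool goes at most 62.5 mm and 10.7 degrees, less where a joint would pass 70% of its speed; a pose out of reach is approached as far as the arm can. A call with a gripper value outside its range is refused whole. The fingers move at their own pace and stop on an object; FORCE is the grip in N (left out, the last holds). Time passes only in rows, so rows that repeat a pose let the fingers close. It gives the time, the measured TCP pose, the force, the opening and the grip force at its end, in the units of the state.
- bot.get_state(): the state, without advancing time (a new reading comes with each control period).
- optics.get_image(name): name is "side" or "top" or "wrist"; returns (picture, depth): 420x560x3 uint8, red, green, blue; 420x560 float32, m along the optical axis (not along the pixel's ray), 0 where there is no reading.
- optics.camera_model(name): a dict with "fx", "fy", "cx", "cy" (pixels), "distortion" ([k1, k2, p1, p2, k3] as OpenCV has them; the pictures are not rectified), "world_to_cam" (4x4, takes a point from world to camera coordinates). Camera axes: x right, y down, z forward; pixel columns grow to the right and rows downward; lengths in m; the calibration is good to about 2 mm. A picture is of the moment at which its call begins: read the wrist's pose just before it. camera_model takes no time and is no camera call; for the wrist camera it gives the pose at the moment of the call.
- ticket.finish_job(): hands the job in; it is judged then, once.
Trained networks look in the newest picture that a camera, given by its name, has taken for a name from the list of things; names that differ only in an ending like _2 or _b are one class to them, and where a whole thing is asked for, a point or a joint stands for the part that bears it (a point fixed in the world has none). Each returns a list of dicts, best first, with "confidence" (0 to 1); they miss things now and then, are a little off and sometimes report something else, mostly with a low value. They report only what shows in the picture. A call takes as long as a camera call.
- optics.search_frame(thing, camera): "extent" ([left, top, right, bottom] in pixels, round what is visible of it).
The state is a dict: "time_s": time; "q": joint angles; "dq": joint speeds; "tau": joint torques, N m; "tool_pos": TCP position; "eef_rot": TCP orientation; "force": force on the tool from outside, world axes, zero at the start; "torque": the same for the moment, N m; "finger_gap": opening from 0.0 (shut) to 1.0 (fully open); "grip_force": force on a finger pad.
Only numpy, scipy, OpenCV 4.12 (cv2) and the standard library are available. Lean on these libraries where they do the work, as an engineer would, in place of code of your own. Each camera call takes 0.05 s, during which the arm holds its last target. There are 200 camera calls.

### The job

Check the roller in the front bay (the one nearer the robot) of the plywood box: lift it out by its flat faces, which are all that is free there, rest it in the gauge's loading vee and let go, then take it across its rim, so that no finger is in the way, and push it onto the pin as far as it goes. If it stops at the step it is good: draw it off and set it in the wooden vee rack beside the roller already there; if it slides over the step right up to the stop face it is worn: draw it off and set it down in the grey scrap tray. Do not drop it, and leave the roller in the rear bay, the one in the rack and the tape, mallet, sanding block, pen and chalk where they are.

Things in the scene. Friction and masses are not known exactly. Their poses are not given: they have to be found in the camera images.
- roller_a: plain steel cam roller of the press, one of two that look the same: a ring of 64 mm outer diameter, 36 mm wide, 0.4 kg, origin at its centre, bore axis along its own x, both ends alike. It stands on its rim in a bay of the plywood box. One of roller_a and roller_b has a 32 mm bore (good), the other 37 mm (worn), and either may be in front: only the gauge tells.
- roller_b: plain steel cam roller of the press, the other of the two: a ring of 64 mm outer diameter, 36 mm wide, 0.4 kg, origin at its centre, bore axis along its own x, both ends alike. It stands on its rim in a bay of the plywood box. One of roller_a and roller_b has a 32 mm bore (good), the other 37 mm (worn), and either may be in front: only the gauge tells.
- passed_roller: a good roller of the same size, already in the wooden vee rack at its -y end (42 mm from the rack's middle); origin at its centre, axis along its own x. Leave it.
- bay_box: fixed plywood box (like gauge, rack and tray it stands on a 20 mm plywood board laid on the table) 200 x 84 x 60 mm, origin at the centre of its underside. Two bays in a row along its x, centred at x = -48 mm (front, nearer the robot) and +48 mm (rear). A roller stands in each with its axis along x, centre 38 mm above the underside. The 60 mm high side walls (y = +-38 mm) leave no finger room beside the rim; end walls and divider are 26 mm high.
- gauge: fixed bench gauge, dark steel base 180 x 86 x 12 mm (x = -100 to +80 mm), origin on the underside below the pin. A horizontal stepped pin, axis along x, 58 mm above the underside, points to -x (towards the robot) from a grey block 70 mm wide, 82 mm high. A roller pushed on along +x, faces free, stops with its centre at x = +10 mm if good (leading face at the step), +24 mm if worn (at the stop face).
- vee_seat (a point): centre of a roller resting in the loading vee: x = -70 mm of the gauge, 57.5 mm above its underside, in line with the pin but 0.5 mm low; axes as the gauge, the roller's axis along x. The steel vee block is 30 mm long, open upwards, 67 mm wide in y; its jaws end 17 mm below the roller's centre, so fingers fit on both sides of the rim.
- pin_tip (a point): centre of the pin's tip, x = -16 mm of the gauge, 58 mm above its underside; axes as the gauge. The nose tapers from 17 to 30 mm diameter in its first 8 mm; then the go part, 30 mm diameter, runs on to the step.
- pin_step (a point): centre of the step on the pin, x = +28 mm of the gauge: here the 30 mm go part ends and the 35 mm no-go part, 14 mm long, begins.
- stop_face (a point): centre of the flat stop face (66 mm disc) at the root of the pin, x = +42 mm of the gauge.
- pass_rack: fixed wooden vee trough for passed rollers, 62 x 150 mm, 38 mm high, origin at the centre of its underside, trough along its own y and open upwards; a roller lies in it with its axis along y, centre over x = 0 and 50 mm above the underside. Its sides stay below the roller's middle, with room for fingers on both sides.
- free_seat (a point): middle of the rack's free part: where the centre of the good roller may come to lie (x = 0, y = +35 mm of the rack, 50 mm above its underside). Axes as the rack.
- scrap_tray: fixed open tray of grey sheet steel for worn rollers, 140 (x) x 112 (y) x 30 mm, wall and floor 3 mm, origin at the centre of its underside. Two wooden strips 6 mm high along its y, 41 mm apart, keep a roller from rolling: set between them with its axis along y, its centre is at x = 0, 35 mm above the underside.
- tape: small roll of black tape, 62 mm across, 19 mm high, bystander; origin at its underside
- mallet: nylon mallet, 257 mm long, lying, bystander; origin at its underside
- sand_block: cork sanding block 60 x 90 x 30 mm, bystander; origin at its underside
- pen: ball pen, 143 mm long, lying left of the plywood box, bystander; origin at its underside
- chalk: stick of tailor chalk, 50 x 11 x 11 mm, lying on the board in front of the press, bystander; origin at its underside

How it is judged:
By the outcome, as a careful person would: the job done as asked, in the order asked, and still so for the second after the job is handed in, with the robot touching nothing.
It also fails if it takes over 48 s, if anything falls off the work surface, if the arm or the gripper's body presses on something with over 40 N, if the wrist force passes 120 N, or if a joint passes its speed limit or range.

## Working session

There is one attempt and no reset: what is moved stays moved. The work goes in short steps, Python scripts to look and compute and a shell command to move; the robot and the scene stay as the last step left them, time stands still between calls to the robot, and variables do not carry over. Pictures are saved under pics/ and viewed, at most 10 in all, crops included, and the job is handed in when it is done.

```bash
ls; mkdir -p pics
python3 - <<'E'
from cell import bot, optics
import cv2, numpy as np
print(bot.get_state(), bot.hold_point_z)
for n in("top","side"):
    im,d=optics.get_image(n); cv2.imwrite(f"pics/{n}0.png",im[:,:,::-1]); np.save(f"{n}0.npy",d)
    m=optics.camera_model(n); print(n,{k:np.round(v,4).tolist() for k,v in m.items()})
    for t in("roller_a","passed_roller","bay_box","gauge","pass_rack","scrap_tray"):
        print(t,[(np.round(r["extent"]).tolist(),round(r["confidence"],2)) for r in optics.search_frame(t,n)][:4])
E
```

```text
pics
{'time_s': 0.0, 'q': array([-9.25873460e-01,  3.59387475e-01,  1.10380922e-02, -3.16876522e-04,
       -1.22409183e+00, -2.88101844e-01]), 'dq': array([ 0.00142475, -0.00150307, -0.00145896, -0.00017086,  0.00054326,
        0.00016742]), 'tau': array([ 1.36454186e-03, -5.83322096e+01,  2.93427318e+01,  6.93711519e+00,
       -6.14843419e-03, -5.18538172e-06]), 'tool_pos': array([ 0.2357001 , -0.63230074,  0.40376001]), 'eef_rot': array([-2.36866203e-04, -1.77412374e-01,  9.84136246e-01,  8.01561831e-04]), 'force': array([-0.73143994, -0.29444762, -0.46856783]), 'torque': array([0.01256827, 0.00819887, 0.02104112]), 'grip_force': 0.0, 'finger_gap': 0.9986412433322406} 0.1547
top {'fx': 411.714, 'fy': 411.714, 'cx': 276.3525, 'cy': 206.4545, 'distortion': [-0.0386, 0.0, 0.0, 0.0, 0.0], 'world_to_cam': [[0.0201, -0.9996, 0.0181, 0.1531], [-0.9817, -0.0232, -0.1888, 0.6122], [0.1891, -0.014, -0.9818, 1.0608], [0.0, 0.0, 0.0, 1.0]]}
roller_a [([192.0, 214.0, 216.0, 228.0], 0.61)]
passed_roller [([389.0, 187.0, 416.0, 206.0], 0.87)]
bay_box [([187.0, 198.0, 223.0, 275.0], 0.8), ([289
[... 257 characters left out ...]
: 285.6507, 'cy': 207.4118, 'distortion': [-0.047, 0.0, 0.0, 0.0, 0.0], 'world_to_cam': [[-0.9841, -0.1762, 0.0236, 0.6371], [-0.1208, 0.5657, -0.8157, 0.0287], [0.1304, -0.8056, -0.578, 1.2514], [0.0, 0.0, 0.0, 1.0]]}
roller_a [([283.0, 245.0, 300.0, 264.0], 0.61), ([326.0, 247.0, 344.0, 269.0], 0.57)]
passed_roller [([286.0, 131.0, 309.0, 156.0], 0.82)]
bay_box [([265.0, 238.0, 359.0, 296.0], 0.89), ([276.0, 230.0, 293.0, 241.0], 0.36)]
gauge [([289.0, 173.0, 357.0, 220.0], 0.64), ([324.0, 251.0, 346.0, 272.0], 0.26)]
pass_rack [([286.0, 148.0, 311.0, 175.0], 0.62), ([289.0, 172.0, 358.0, 219.0], 0.23)]
scrap_tray [([323.0, 156.0, 372.0, 187.0], 0.59), ([324.0, 247.0, 342.0, 269.0], 0.36)]
```

Run:
```python
import cv2, numpy as np
a=cv2.imread("pics/top0.png")[160:310,170:430]; b=cv2.imread("pics/side0.png")[110:310,240:400]
a=cv2.resize(a,None,fx=3,fy=3,interpolation=cv2.INTER_CUBIC); cv2.imwrite("pics/t.png",a)
b=cv2.resize(b,None,fx=3,fy=3,interpolation=cv2.INTER_CUBIC); cv2.imwrite("pics/s.png",b)
```

```text
(no output)
```

View pics/t.png

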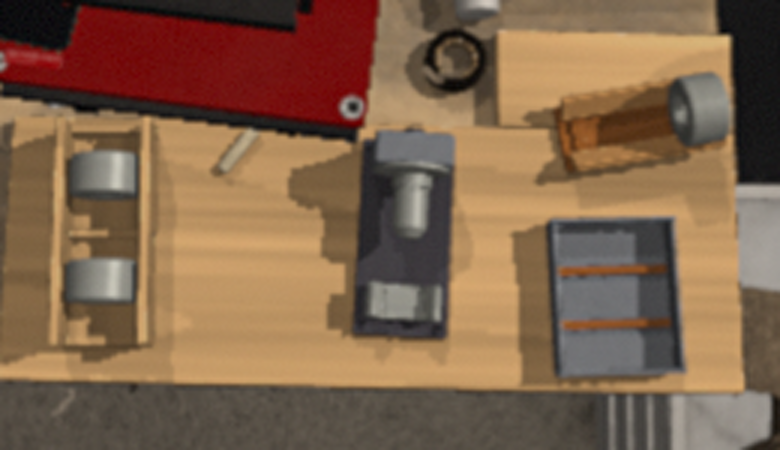

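View pics/s.png

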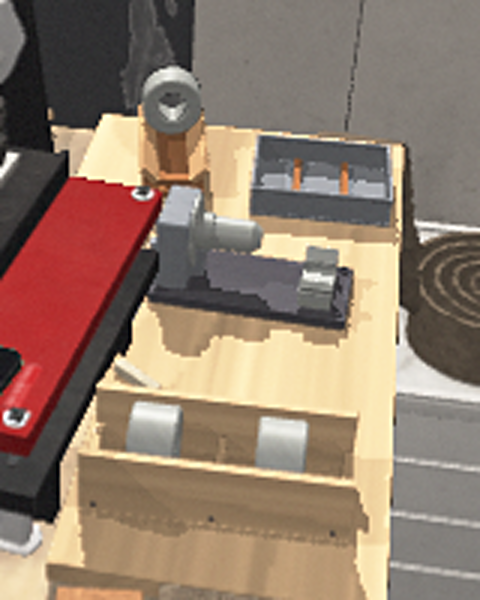

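```bash
cat > h.py <<'E'
import cv2, numpy as np
def cloud(m,d,ext=None):
    K=np.array([[m["fx"],0,m["cx"]],[0,m["fy"],m["cy"]],[0,0,1]]); 
    l,t,r,b=ext or (0,0,d.shape[1],d.shape[0])
    u,v=np.meshgrid(np.arange(l,r),np.arange(t,b)); z=d[t:b,l:r]; ok=z>0
    uv=np.stack([u[ok],v[ok]],1).astype(np.float32)
    n=cv2.undistortPoints(uv[:,None],K,np.array(m["distortion"]))[:,0]
    p=np.c_[n*z[ok][:,None],z[ok]]; T=np.linalg.inv(np.array(m["world_to_cam"]))
    return p@T[:3,:3].T+T[:3,3]
def band(P,z0,z1,box):
    x0,x1,y0,y1=box
    return P[(P[:,2]>z0)&(P[:,2]<z1)&(P[:,0]>x0)&(P[:,0]<x1)&(P[:,1]>y0)&(P[:,1]<y1)]
def rect(Q): 
    c,s,a=cv2.minAreaRect((Q[:,:2]*1000).astype(np.float32)); return np.round(c,1),np.round(s,1),round(a,1),len(Q)
E
python3 - <<'E'
from h import *
from cell import optics
for n in("top","side"):
    P=cloud(optics.camera_model(n),np.load(n+"0.npy"))
    np.save(n+"P.npy",P)
    P3=cloud(optics.camera_model("top"),np.load("top0.npy"),(170,160,430,310)) if n=="top" else P
    m=(P[:,0]>.3)&(P[:,0]<.75)&(abs(P[:,1])<.45); Q=P[m]
    print(n,np.histogram(Q[:,2],np.arange(-.01,.15,.01)))
m=optics.camera_model("top");d=np.load("top0.npy")
for name,e in dict(box=(184,196,226,280),gauge=(284,198,324,276),tray=(350,228,400,290),rack=(352,180,418,222),roller=(388,182,416,212),front=(190,244,218,262),rear=(190,208,218,228)).items():
    Q=cloud(m,d,e); print(name)
    for z0,z1 in((.015,.028),(.028,.04),(.04,.06),(.06,.075),(.075,.09),(.09,.12),(.12,.15)):
        q=Q[(Q[:,2]>z0)&(Q[:,2]<z1)]
        if len(q)>8: print(' ',z0,z1,rect(q),q[:,2].mean().round(4))
E
```

```text
top (array([ 1486,   988, 10167,  8405,  1430,   905,   690,   231,   755,
        1121,   498,   273,     5,    72,  1228]), array([-0.01,  0.  ,  0.01,  0.02,  0.03,  0.04,  0.05,  0.06,  0.07,
        0.08,  0.09,  0.1 ,  0.11,  0.12,  0.13,  0.14]))
side (array([ 638,  511, 3084, 5343, 1792, 1128,  985,  726, 1303, 2003,  289,
        188,    5,  108,  244]), array([-0.01,  0.  ,  0.01,  0.02,  0.03,  0.04,  0.05,  0.06,  0.07,
        0.08,  0.09,  0.1 ,  0.11,  0.12,  0.13,  0.14]))
box
  0.015 0.028 (array([525.9, 363.6]), array([233., 116.]), 2.6, 1500) 0.0219
  0.028 0.04 (array([523.3, 353.5]), array([199.2,  77.4]), 1.5, 185) 0.0325
  0.04 0.06 (array([523.1, 353.5]), array([199. ,  77.8]), 1.4, 379) 0.0473
  0.06 0.075 (array([525.7, 356.2]), array([ 94.4, 209.6]), 87.9, 297) 0.0692
  0.075 0.09 (array([525.6, 351.2]), array([206. ,  98.5]), 1.0, 1004) 0.0816
  0.09 0.12 (array([523. , 358.2]), array([125.2,  23.7]), 1.4, 62) 0.091
gauge
  0.015 0.028 (array([529.6,  89.2]), array([206.6, 110.1]), 0.1, 861) 0.0203
  0.028 0.04 (array([525.5,  86.8]), array([ 85.8, 179.1])
[... 1786 characters left out ...]
5.2, 65. ]), 2.2, 26) 0.0523
  0.06 0.075 (array([478.6, 356.9]), array([45.2, 68.2]), 0.2, 80) 0.0704
  0.075 0.09 (array([478.2, 354. ]), array([44.2, 72.7]), 1.0, 289) 0.0834
  0.09 0.12 (array([477.7, 356.9]), array([33.3, 17.5]), 16.9, 33) 0.0908
rear
  0.015 0.028 (array([579.3, 362.7]), array([54.3, 61. ]), 1.3, 77) 0.0249
  0.028 0.04 (array([578.2, 362.7]), array([53. , 61.4]), 2.0, 33) 0.0347
  0.04 0.06 (array([577.2, 362.6]), array([52.6, 65.5]), 5.4, 49) 0.05
  0.06 0.075 (array([571.4, 359.5]), array([69. , 52.7]), 89.4, 87) 0.0699
  0.075 0.09 (array([570.4, 358.9]), array([50.6, 73.4]), 1.6, 284) 0.0835
  0.09 0.12 (array([570. , 358.7]), array([27.1, 20.3]), 18.2, 29) 0.0911
```

```bash
cat >> h.py <<'E'
def yaw(q):  # world heading of tool y, deg
    w,x,y,z=q; return np.degrees(np.arctan2(1-2*(x*x+z*z),2*(x*y-w*z)))
def go(st,x,y,z,yw=None):
    """shift (tool mm) and turn for TCP target x,y,z mm, heading of tool y yw"""
    from scipy.spatial.transform import Rotation as R
    w,a,b,c=st["eef_rot"]; r=R.from_quat([a,b,c,w])
    d=r.inv().apply(np.array([x,y,z])-st["tool_pos"]*1000)
    t=0 if yw is None else (yaw(st["eef_rot"])-yw+180)%360-180
    return np.round(d,1),round(t,1)
E
python3 - <<'E'
from h import *
from cell import bot
s=bot.get_state(); print(yaw(s["eef_rot"]))
print(go(s,440,20,400,178))
for n in("top","side"):
    P=np.load(n+"P.npy")
    q=band(P,.105,.5,(.45,.72,-.05,.5))
    for y in np.arange(0,.5,.05):
        k=q[(q[:,1]>y)&(q[:,1]<y+.05)]
        if len(k): print(n,y,k[:,0].min().round(3),[ (z,k[k[:,2]>z,0].min().round(3)) for z in(.13,.16,.2,.3) if (k[:,2]>z).any()],k[:,2].max().round(3))
E
```

```text
110.44061237850896
(array([-419.3,  540.1,    4.7]), np.float64(-67.6))
top 0.05 0.578 [] 0.113
top 0.1 0.581 [(0.13, np.float64(0.606))] 0.151
top 0.15000000000000002 0.607 [(0.13, np.float64(0.607)), (0.16, np.float64(0.673)), (0.2, np.float64(0.673)), (0.3, np.float64(0.701))] 0.333
top 0.2 0.612 [(0.13, np.float64(0.612)), (0.16, np.float64(0.674)), (0.2, np.float64(0.674)), (0.3, np.float64(0.697))] 0.352
top 0.25 0.618 [(0.13, np.float64(0.619)), (0.16, np.float64(0.679)), (0.2, np.float64(0.679)), (0.3, np.float64(0.715))] 0.324
top 0.30000000000000004 0.624 [(0.13, np.float64(0.624)), (0.16, np.float64(0.684)), (0.2, np.float64(0.684)), (0.3, np.float64(0.708))] 0.346
top 0.35000000000000003 0.63 [(0.13, np.float64(0.63)), (0.16, np.float64(0.69)), (0.2, np.float64(0.69))] 0.272
top 0.4 0.635 [(0.13, np.float64(0.635))] 0.156
top 0.45 0.64 [(0.13, np.float64(0.64))] 0.144
side 0.05 0.579 [] 0.113
side 0.1 0.582 [(0.13, np.float64(0.607))] 0.15
side 0.15000000000000002 0.608 [(0.13, np.float64(0.608)), (0.16, np.float64(0.674)), (0.2, np.float64(0.674)), (0.3, np.float64(0.704))] 0.333
side 0.2 0.614 [(0.13, np.float64(0.614)), (0.16, np.float64(0.675)), (0.2, np.float64(0.675)), (0.3, np.float64(0.699))] 0.355
side 0.25 0.619 [(0.13, np.float64(0.619)), (0.16, np.float64(0.68)), (0.2, np.float64(0.68)), (0.3, np.float64(0.716))] 0.319
side 0.30000000000000004 0.625 [(0.13, np.float64(0.625)), (0.16, np.float64(0.687)), (0.2, np.float64(0.687)), (0.3, np.float64(0.708))] 0.347
side 0.35000000000000003 0.631 [(0.13, np.float64(0.631)), (0.16, np.float64(0.691)), (0.2, np.float64(0.691))] 0.261
side 0.4 0.636 [(0.13, np.float64(0.636))] 0.155
side 0.45 0.642 [(0.13, np.float64(0.642))] 0.153
```

```bash
python3 -m handwheel '[[0,-35,45,0,-6],[0,-70,90,0,-12],[0,-105,135,0,-18],[0,-140,180,0,-24],[0,-175,225,0,-30],[0,-210,270,0,-36],[0,-245,315,0,-42],[0,-280,360,0,-48],[0,-315,405,0,-54],[0,-350,450,0,-60],[0,-385,495,0,-66],[0,-420,540,0,-67.6]]'
python3 - <<'E'
from h import *
from cell import bot,optics
s=bot.get_state(); print(s["tool_pos"],yaw(s["eef_rot"]),abs(s["dq"]).max())
m=optics.camera_model("wrist"); im,d=optics.get_image("wrist"); cv2.imwrite("pics/w1.png",im[:,:,::-1]); np.save("w1.npy",d)
import pickle; pickle.dump(m,open("w1.pkl","wb"))
T=np.linalg.inv(m["world_to_cam"]); print(T[:3,3],T[:3,2],m["fx"],m["distortion"])
E
```

```text
time_s: 2.2
tool_pos: [0.4407, 0.0221, 0.4053]
eef_rot: [0.001, -0.696, 0.718, -0.0]
force: [1.7, -0.7, -0.5]
finger_gap: 0.998
grip_force: 0.0
[0.44071573 0.02211765 0.4053066 ] 178.18893761050464 0.8534110408532114
[ 0.43755143 -0.05633057  0.37474921] [ 0.01026265  0.30603004 -0.95196654] 372.47475245343657 [-0.01967963  0.          0.          0.          0.        ]
```

View pics/w1.png

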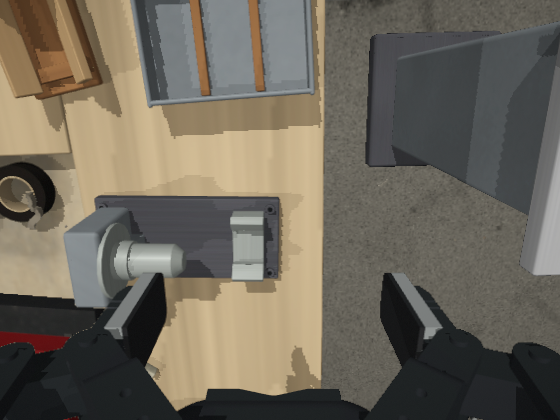

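Run:
```python
from h import *
import pickle
m=pickle.load(open("w1.pkl","rb")); P=cloud(m,np.load("w1.npy"))
base=(.42,.63,.03,.15)
print("board z",np.median(band(P,.01,.027,(.42,.6,-.03,.03))[:,2]))
b=band(P,.0285,.036,base); print("base",rect(b),np.median(b[:,2]))
# long edges by extremes, per x slice
g=[(x,*np.percentile(k[:,1],[1,99])) for x in np.arange(.445,.53,.01) if len(k:=b[abs(b[:,0]-x)<.005])>5]; print(np.round(g,4))
p=band(P,.087,.1,(.515,.575,.05,.13)); print("pin top",np.polyfit(p[:,0],p[:,1],1),p.mean(0),p.max(0),p.min(0))
v=band(P,.045,.07,(.43,.5,.03,.15)); print("vee",rect(v),v.min(0),v.max(0))
k=band(P,.095,.115,(.55,.65,.03,.15)); print("block",rect(k),np.median(k[:,2]))
t=band(P,.04,.056,(.38,.57,-.2,-.03)); print("tray",rect(t),t[:,2].max())
st=band(P,.026,.034,(.42,.53,-.15,-.05));print("strips",rect(st))
```

```text
board z 0.02036757410889914
base (array([527. ,  87.7]), array([ 86.3, 179.6]), 87.8, 8175) 0.03247736792826039
[[0.445  0.0482 0.1332]
 [0.455  0.0478 0.1326]
 [0.465  0.047  0.0597]
 [0.475  0.0467 0.0593]
 [0.485  0.0466 0.1293]
 [0.495  0.0464 0.1301]
 [0.505  0.046  0.1299]
 [0.515  0.0458 0.1297]
 [0.525  0.0453 0.1295]]
pin top [-0.04601168  0.10913318] [0.55009753 0.08382226 0.09184346] [0.5749757  0.10104275 0.09758932] [0.52038209 0.07066285 0.08700592]
vee (array([467.3,  90.1]), array([66.5, 29.8]), 87.7, 1094) [0.4512702  0.05679525 0.04502636] [0.48316642 0.12363535 0.06157602]
block (array([584.7,  84.9]), array([69.8, 52.3]), 88.0, 3262) 0.102275645235371
tray (array([476.2, -86.7]), array([141.8,  83.7]), 2.6, 2281) 0.05494789165919112
strips (array([486.3, -89. ]), array([82.4, 76.7]), 2.3, 1746)
```

Run:
```python
from h import *
from cell import bot
print(go(bot.get_state(),477,356,350,181.5))
```

```text
(array([-330.4,  -24.2,   55.8]), np.float64(-3.2))
```

```bash
python3 -m handwheel '[[0.1,-55,-4,9,-1],[0.1,-110,-8,18,-2],[0.1,-165,-12,27,-3],[0.1,-220,-16,36,-3.2],[0.1,-275,-20,45,-3.2],[0.1,-330,-24,56,-3.2],[0.1,-330,-24,56,-3.2],[0.1,-330,-24,56,-3.2]]'
python3 - <<'E'
from h import *
from cell import bot,optics
s=bot.get_state(); print(s["tool_pos"],yaw(s["eef_rot"]),abs(s["dq"]).max())
m=optics.camera_model("wrist"); im,d=optics.get_image("wrist"); cv2.imwrite("pics/w2.png",im[:,:,::-1]); np.save("w2.npy",d)
P=cloud(m,d)
w=band(P,.077,.083,(.38,.68,.25,.45)); print("walls",rect(w))
for x in np.arange(.44,.62,.02):
    k=w[abs(w[:,0]-x)<.005]; print(round(x,2),np.round(np.percentile(k[:,1],[1,99]),4) if len(k) else '')
r=band(P,.0845,.1,(.43,.53,.32,.40)); print("front",rect(r),r.mean(0),r.max(0))
k=r; print(np.percentile(k[:,0],[1,99]))
r=band(P,.0845,.1,(.53,.63,.32,.40)); print("rear",rect(r)) if len(r) else 0
e=band(P,.04,.05,(.38,.56,.325,.385)); print("low walls",np.unique(np.round(e[:,0],3),return_counts=True))
E
```

```text
time_s: 3.25
tool_pos: [0.4758, 0.3491, 0.3484]
eef_rot: [0.0, 0.715, -0.699, 0.0]
force: [0.3, -0.7, 0.7]
finger_gap: 0.901
grip_force: 0.0
[0.47576667 0.34911903 0.34835232] -178.73071705517154 0.02538390021462799
walls (array([540.8, 359.9]), array([203.7, 242.5]), 84.4, 14813)
0.44 [0.3137 0.3975]
0.46 [0.3141 0.3976]
0.48 [0.3148 0.3981]
0.5 [0.3154 0.3983]
0.52 [0.3158 0.399 ]
0.54 [0.3164 0.3995]
0.56 [0.317  0.4005]
0.58 [0.3177 0.4012]
0.6 [0.3179 0.4022]
front (array([478.2, 356.7]), array([36. , 39.8]), 1.2, 2778) [0.47818989 0.35541025 0.08853259] [0.49635166 0.37666286 0.09243797]
[0.46073473 0.49561805]
rear (array([592.4, 352.9]), array([45.7, 85.6]), 76.8, 2842)
low walls (array([0.423, 0.424, 0.425, 0.426, 0.427, 0.428, 0.429, 0.43 , 0.431,
       0.432, 0.519, 0.52 , 0.521, 0.522, 0.523, 0.524, 0.525, 0.526,
       0.527, 0.553, 0.554, 0.555, 0.556, 0.557, 0.558, 0.559, 0.56 ]), array([ 23,  66,  92,  93,  91,  91,  95, 109,  96,  36,   5,  80, 116,
        86,  90,  86,  80,  52,   6,  42,  67,  89,  49,  50,  39,  49,
        20]))
```

View pics/w2.png

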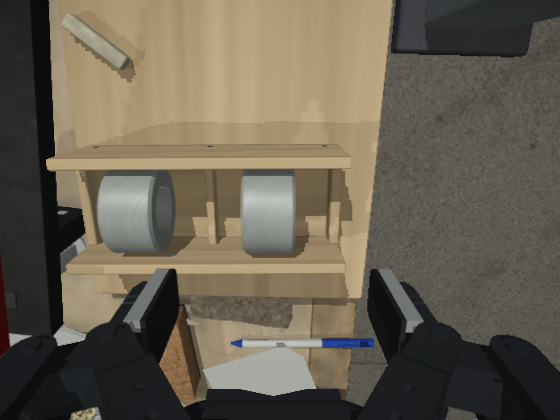

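Run:
```python
from h import *
from cell import bot,optics
m=optics.camera_model("wrist"); P=cloud(m,np.load("w2.npy")); s=bot.get_state()
q=P[(abs(P[:,0]-.476)<.07)&(abs(P[:,1]-.349)<.03)&(P[:,2]>.13)]
print(len(q), "tip below TCP", s["tool_pos"][2]-np.percentile(q[:,2],[0,1,5]))
k=q[q[:,2]<q[:,2].min()+.006]; print(k[:,0].min(),k[:,0].max(),k[:,1].min(),k[:,1].max())
print(np.histogram((s["tool_pos"][2]-q[:,2])*1000,12))
print(go(s,478.2,356.4,228,181.2))
```

```text
39741 tip below TCP [0.16379731 0.15780921 0.14767115]
0.4299796908285145 0.5199162858501953 0.3358956800685557 0.360122225396919
(array([3595, 8419, 4972, 9101, 5071, 1320, 1592, 1598, 1376, 1225,  996,
        476]), array([ 84.09381339,  90.73577107,  97.37772874, 104.01968642,
       110.66164409, 117.30360176, 123.94555944, 130.58751711,
       137.22947479, 143.87143246, 150.51339014, 157.15534781,
       163.79730548]))
(array([ -7.8,  -2.5, 120.8]), np.float64(0.0))
```

```bash
python3 -m handwheel '[[0.2,-8,-2.5,40,0],[0.25,-8,-2.5,90,0],[0.25,-8,-2.5,121,0],[0.25,-8,-2.5,121,0],[1,-8,-2.5,121,0],[1,-8,-2.5,121,0],[1,-8,-2.5,121,0],[1,-8,-2.5,121,0],[1,-8,-2.5,121,0]]' 60
python3 - <<'E'
from h import *
from cell import bot
s=bot.get_state(); print(s["tool_pos"],yaw(s["eef_rot"]),s["finger_gap"],s["grip_force"])
E
```

```text
time_s: 4.42
tool_pos: [0.4788, 0.3576, 0.23]
eef_rot: [-0.002, 0.715, -0.699, 0.0]
force: [-1.2, -1.8, 7.8]
finger_gap: 0.415
grip_force: 60.1
[0.47878385 0.35764954 0.23002794] -178.72519896900067 0.41525168186553946 60.11840031252859
```

```bash
python3 -m handwheel '[[1,0,0,-20,0],[1,0,0,-60,0],[1,0,0,-100,0],[1,0,0,-110,0],[1,0,0,-110,0]]'
python3 - <<'E'
from h import *
from cell import bot
s=bot.get_state(); print(s["tool_pos"],yaw(s["eef_rot"]),s["finger_gap"],s["grip_force"],s["force"])
print(go(s,467,90.5,340,177.85))
E
```

```text
time_s: 5.05
tool_pos: [0.4779, 0.3571, 0.3379]
eef_rot: [-0.0, 0.715, -0.7, -0.0]
force: [0.4, -0.4, -4.0]
finger_gap: 0.412
grip_force: 61.0
[0.47793319 0.35705033 0.33793005] -178.77600235654674 0.41174269568852395 61.001170609706605 [ 0.37216166 -0.3769692  -4.04621061]
(array([266.3,  16.6,  -2.4]), np.float64(3.4))
```

```bash
python3 -m handwheel '[[1,20,1,0,0.5],[1,65,4,-1,1],[1,115,7,-2,1.5],[1,165,10,-2,2],[1,215,13,-2,2.5],[1,250,16,-2,3.4],[1,266,16.6,-2,3.4],[1,266,16.6,-2,3.4],[1,266,16.6,-2,3.4]]'
python3 - <<'E'
from h import *
from cell import bot,optics
s=bot.get_state(); print(s["tool_pos"],yaw(s["eef_rot"]),s["finger_gap"],s["force"])
print(go(s,467.1,91,252,177.85))
im,d=optics.get_image("wrist"); cv2.imwrite("pics/w3.png",im[:,:,::-1])
im,d=optics.get_image("side"); a=cv2.resize(im[90:290,220:420,::-1],(560,560)); cv2.imwrite("pics/s3.png",a)
E
```

```text
time_s: 6.18
tool_pos: [0.4675, 0.0913, 0.3393]
eef_rot: [-0.0, -0.694, 0.72, 0.0]
force: [-0.8, -0.3, -4.5]
finger_gap: 0.411
grip_force: 60.9
[0.46752479 0.09131416 0.33928805] 177.84647618550818 0.4109389814359221 [-0.75130284 -0.27627148 -4.46360154]
(array([ 0.3,  0.4, 87.3]), np.float64(-0.0))
```

View pics/w3.png

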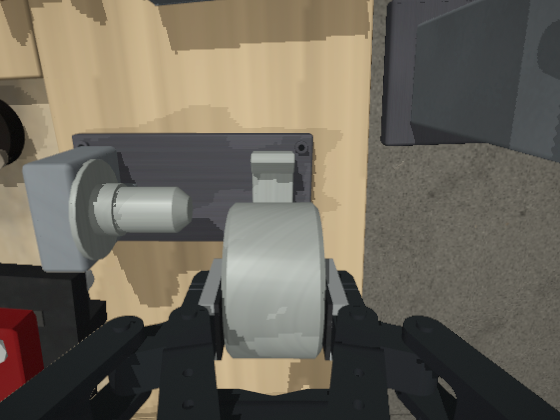

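```bash
python3 -m handwheel '[[1,0,0,30,0],[1,0,0.4,65,0],[1,0,0.4,82,0],[1,0,0.4,86,0],[1,0,0.4,87,0],[1,0,0.4,87,0]]'; python3 -c "
from cell import bot
s=bot.get_state();print(s['tool_pos'],s['force'])"
```

```text
time_s: 7.02
tool_pos: [0.4674, 0.0913, 0.2534]
eef_rot: [0.001, -0.694, 0.72, -0.0]
force: [-0.4, -0.4, -3.6]
finger_gap: 0.412
grip_force: 60.8
[0.46736342 0.09132975 0.25343469] [-0.43972555 -0.38886588 -3.58513129]
```

```bash
python3 -m handwheel '[[1,0,0,1,0],[1,0,0,2,0],[1,0,0,3,0],[1,0,0,3,0]]'; python3 -c "
from cell import bot
s=bot.get_state();print(s['tool_pos'],s['force'])"
```

```text
time_s: 7.52
tool_pos: [0.4671, 0.0909, 0.2498]
eef_rot: [0.0, -0.694, 0.72, -0.0]
force: [0.0, -0.9, -1.7]
finger_gap: 0.415
grip_force: 61.2
[0.46708388 0.09089677 0.2498241 ] [ 0.01830411 -0.92820827 -1.74516896]
```

```bash
python3 -m handwheel '[[1,0,0,1,0],[1,0,0,1,0],[0.4,0,0,1,0],[0.4,0,0,1,0],[0.35,0,0,1,0],[0.35,0,0,-20,0],[0.3,0,0,-60,0],[0,0,0,-80,0],[0,0,0,-80,0]]'
python3 - <<'E'
from h import *
from cell import bot,optics
s=bot.get_state(); print(s["tool_pos"],yaw(s["eef_rot"]),s["finger_gap"],s["force"])
m=optics.camera_model("wrist"); im,d=optics.get_image("wrist"); cv2.imwrite("pics/w4.png",im[:,:,::-1])
P=cloud(m,d); r=band(P,.098,.115,(.42,.515,.05,.14)); print("roller",rect(r),r.max(0))
r=band(P,.082,.115,(.42,.515,.05,.14)); print("roller",rect(r),np.percentile(r[:,:2],[1,99],axis=0))
print(go(s,467,90,330,87.85))
E
```

```text
time_s: 8.65
tool_pos: [0.4675, 0.0913, 0.3313]
eef_rot: [0.002, -0.694, 0.72, -0.0]
force: [-0.6, -0.1, -0.5]
finger_gap: 1.002
grip_force: 0.0
[0.46746526 0.09127229 0.3312713 ] 177.8557577702961 1.0023317476011526 [-0.62081743 -0.10694989 -0.46684115]
roller (array([466.2,  89.5]), array([51.7, 36.1]), 88.1, 5085) [0.48483964 0.11572905 0.11191371]
roller (array([466.1,  87.3]), array([58.5, 36.1]), 88.1, 6241) [[0.44822559 0.05864672]
 [0.48346295 0.11464109]]
(array([1.3, 0.4, 1.3]), np.float64(90.0))
```

View pics/w4.png

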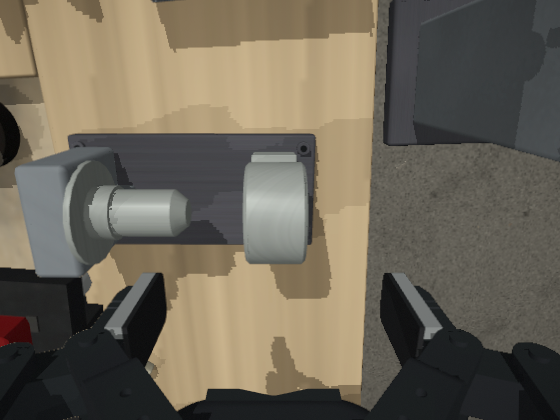

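```bash
python3 -m handwheel '[[0,0,0,0,10],[0,0,0,0,20],[0,0,0,0,30],[0,0,0,0,40],[0,1,1,0,50],[0,1,1,0,60],[0,1,1,5,70],[0,1,2,10,80],[0,1,3,15,90],[0,1,3,20,90],[0,1,3,20,90]]'
python3 - <<'E'
from h import *
from cell import bot,optics
s=bot.get_state(); print(s["tool_pos"],yaw(s["eef_rot"]),s["finger_gap"],s["force"])
m=optics.camera_model("wrist"); im,d=optics.get_image("wrist"); cv2.imwrite("pics/w5.png",im[:,:,::-1])
P=cloud(m,d); r=band(P,.098,.115,(.42,.515,.05,.14)); print("roller",rect(r),r.max(0))
print(go(s,465,90,235,87.85))
E
```

```text
time_s: 10.07
tool_pos: [0.4638, 0.09, 0.3088]
eef_rot: [-0.001, 0.017, 1.0, -0.0]
force: [0.2, 0.1, 0.8]
finger_gap: 0.997
grip_force: 0.0
[0.46377113 0.08995346 0.30876052] 88.05905785190176 0.9969471112211833 [0.1575973  0.14566153 0.81850053]
roller (array([466. ,  89.9]), array([50.6, 37.1]), 88.3, 6373) [0.48480327 0.11559445 0.11199585]
(array([-1.3,  0.2, 73.8]), np.float64(0.2))
```

View pics/w5.png

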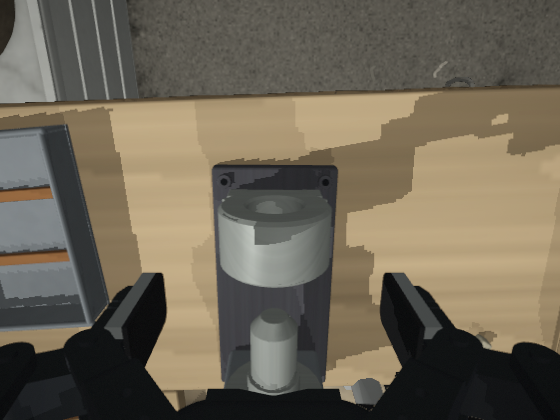

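```bash
python3 -m handwheel '[[0,-1.3,0,30,0.2],[0,-1.3,0,60,0.2],[0,-1.3,0,73,0.2],[0,-1.3,0,73,0.2],[0.3,-1.3,0,73,0.2],[1,-1.3,0,73,0.2],[1,-1.3,0,73,0.2],[1,-1.3,0,73,0.2],[1,-1.3,0,73,0.2]]' 50
python3 - <<'E'
from h import *
from cell import bot,optics
s=bot.get_state(); print(s["tool_pos"],yaw(s["eef_rot"]),s["finger_gap"],s["force"],s["torque"])
E
```

```text
time_s: 11.25
tool_pos: [0.4657, 0.0903, 0.2381]
eef_rot: [0.001, 0.02, 1.0, 0.001]
force: [-0.6, -0.1, 6.4]
finger_gap: 0.735
grip_force: 54.5
[0.46571475 0.09026559 0.23810521] 87.6774224849883 0.7346568697229683 [-0.56235397 -0.07281549  6.36043791] [-0.09424312  0.66267499 -0.10655856]
```

```bash
python3 -m handwheel '[[1,0,0,-1,0],[1,0,0,-2,0],[1,0,0,-2,0],[1,0,0,-2,0]]'
python3 - <<'E'
from h import *
from cell import bot,optics
s=bot.get_state(); print(s["tool_pos"],yaw(s["eef_rot"]),s["finger_gap"],s["force"],s["torque"])
E
```

```text
time_s: 11.75
tool_pos: [0.4652, 0.09, 0.2387]
eef_rot: [-0.0, 0.021, 1.0, -0.0]
force: [-0.9, 0.4, -1.0]
finger_gap: 0.729
grip_force: 55.4
[0.46523635 0.09003232 0.23866939] 87.64205729426682 0.7293595002417689 [-0.91203386  0.35357389 -0.97553926] [ 0.19135779  0.26343465 -0.05935064]
```

```bash
python3 -m handwheel '[[1,0,0,-0.7,-0.2],[1,-10,0,-0.9,-0.2],[1,-25,0,-0.9,-0.2],[1,-35,0,-0.9,-0.2],[1,-40,0,-0.9,-0.2],[1,-45,0,-0.9,-0.2],[1,-48,0,-0.9,-0.2],[1,-48,0,-0.9,-0.2]]'
python3 - <<'E'
from h import *
from cell import bot,optics
s=bot.get_state(); print(s["tool_pos"],yaw(s["eef_rot"]),s["finger_gap"],s["force"],s["torque"])
E
```

```text
time_s: 12.75
tool_pos: [0.5133, 0.0881, 0.2396]
eef_rot: [-0.0, 0.019, 1.0, 0.0]
force: [-0.1, -0.3, -3.6]
finger_gap: 0.727
grip_force: 55.3
[0.51329852 0.08805353 0.23960264] 87.8368131116884 0.7267810464199794 [-0.08686427 -0.25697666 -3.58353979] [-0.00907912  0.05808313  0.03597223]
```

```bash
python3 -m handwheel '[[1,-8,0,0,0],[1,-16,0,0,0],[1,-24,0,0,0],[1,-28,0,0,0],[1,-30,0,0,0],[1,-32,0,0,0],[1,-33,0,0,0],[1,-34,0,0,0],[1,-34,0,0,0]]'
python3 - <<'E'
from h import *
from cell import bot,optics
s=bot.get_state(); print(s["tool_pos"],yaw(s["eef_rot"]),s["finger_gap"],s["force"],s["torque"])
E
```

```text
time_s: 13.88
tool_pos: [0.547, 0.0867, 0.2395]
eef_rot: [-0.0, 0.019, 1.0, -0.0]
force: [-1.4, 0.9, -3.6]
finger_gap: 0.733
grip_force: 55.4
[0.5469532  0.08674083 0.23952244] 87.83986265721923 0.7331103097270845 [-1.44184287  0.89804018 -3.5999966 ] [ 0.25878471  0.67258316 -0.02121508]
```

```bash
python3 -m handwheel '[[1,-1,0,0,0],[1,-2,0,0,0],[1,-3,0,0,0],[1,-4,0,0,0],[1,-4,0,0,0]]'
python3 - <<'E'
from h import *
from cell import bot,optics
s=bot.get_state(); print(s["tool_pos"],yaw(s["eef_rot"]),s["finger_gap"],s["force"],s["torque"])
E
```

```text
time_s: 14.5
tool_pos: [0.5482, 0.0863, 0.2387]
eef_rot: [-0.004, 0.019, 1.0, -0.001]
force: [-16.6, 5.7, 4.6]
finger_gap: 0.732
grip_force: 56.4
[0.54823274 0.08634977 0.23869825] 87.77931095745873 0.7317775809931388 [-16.59052776   5.65947976   4.64892348] [ 2.09430408  5.72331908 -0.04608558]
```

```bash
for r in '[[1,4,0,0,0],[1,6,0,0,0],[1,6,1.5,0,0],[1,6,3,0,0],[1,6,3,0,0]]' '[[1,0,-1.5,0,0],[1,0,-3,0,0],[1,0,-4.5,0,0],[1,0,-6,0,0],[1,0,-6,0,0]]'; do :; done
python3 -m handwheel '[[1,4,0,0,0],[1,6,0,0,0],[1,6,1.5,0,0],[1,6,3,0,0],[1,6,3,0,0]]'
python3 -m handwheel '[[1,0,-1.5,0,0],[1,0,-3,0,0],[1,0,-4.5,0,0],[1,0,-6,0,0],[1,0,-6,0,0]]'
python3 -m handwheel '[[1,0,1.5,0,0],[1,0,3,0,0],[1,0,3,0,0]]'
python3 - <<'E'
from h import *
from cell import bot,optics
s=bot.get_state(); print(s["tool_pos"],yaw(s["eef_rot"]),s["finger_gap"],s["force"],s["torque"])
E
```

```text
time_s: 15.12
tool_pos: [0.5454, 0.0886, 0.2394]
eef_rot: [-0.001, 0.019, 1.0, -0.001]
force: [1.1, -8.8, -5.6]
finger_gap: 0.733
grip_force: 56.5
time_s: 15.75
tool_pos: [0.5454, 0.0858, 0.2395]
eef_rot: [0.001, 0.019, 1.0, 0.002]
force: [-1.8, 11.8, -8.0]
finger_gap: 0.734
grip_force: 56.6
time_s: 16.12
tool_pos: [0.5453, 0.0869, 0.2397]
eef_rot: [0.0, 0.019, 1.0, -0.0]
force: [0.1, 1.9, -4.9]
finger_gap: 0.735
grip_force: 57.0
[0.54525998 0.08689776 0.23965208] 87.85002836975251 0.7354756431498891 [ 0.08384703  1.89693491 -4.85932603] [ 0.58866809 -0.07899851  0.06128755]
```

```bash
python3 -m handwheel '[[1,5,0.4,0,0],[1,20,0.4,0,0],[1,35,0.4,0,0],[1,50,0.4,0,0],[1,65,0.4,0,0],[1,72,0.4,-0.5,0],[1,72,0.4,-20,0],[1,72,0.4,-60,0],[1,72,0.4,-85,0],[1,72,0.4,-85,0]]'
python3 - <<'E'
from h import *
from cell import bot,optics
s=bot.get_state(); print(s["tool_pos"],yaw(s["eef_rot"]),s["finger_gap"],s["force"],s["torque"])
print(go(s,560,-60,345,190.9))
E
```

```text
time_s: 17.38
tool_pos: [0.4738, 0.0903, 0.3265]
eef_rot: [0.002, 0.019, 1.0, 0.001]
force: [0.9, -0.3, -4.5]
finger_gap: 0.73
grip_force: 57.2
[0.47376785 0.09034994 0.32651724] 87.86415980234206 0.7304712961354265 [ 0.89004046 -0.32040361 -4.54893645] [0.05699593 0.0302414  0.04385248]
(array([ -91.8, -147. ,  -18.5]), np.float64(-103.0))
```

```bash
python3 - <<'E'
from h import *
from cell import bot
print(go(bot.get_state(),627,-98,345,190.9))
E
python3 -m handwheel '[[1,-10,-10,-4,-9],[1,-26,-30,-8,-18],[1,-42,-50,-12,-27],[1,-58,-70,-16,-36],[1,-74,-90,-18,-45],[1,-90,-110,-18,-54],[1,-106,-130,-18,-63],[1,-122,-150,-18,-72],[1,-138,-168,-18,-81],[1,-146,-180,-18,-90],[1,-146,-182,-18,-99],[1,-146,-182,-18,-103]]'
python3 - <<'E'
from h import *
from cell import bot,optics
import pickle
s=bot.get_state(); print(s["tool_pos"],yaw(s["eef_rot"]),s["finger_gap"],s["force"],abs(s["dq"]).max())
m=optics.camera_model("wrist"); im,d=optics.get_image("wrist"); cv2.imwrite("pics/w6.png",im[:,:,::-1]); np.save("w6.npy",d); pickle.dump(m,open("w6.pkl","wb"))
E
```

```text
(array([-160.2, -182.5,  -18.3]), np.float64(-103.0))
time_s: 18.88
tool_pos: [0.612, -0.0977, 0.3403]
eef_rot: [0.001, 0.772, -0.636, -0.001]
force: [-0.3, -0.2, -2.6]
finger_gap: 0.733
grip_force: 57.2
[ 0.61204054 -0.09768737  0.34030257] -169.0062983822373 0.7330003858349587 [-0.34877621 -0.15779361 -2.63093549] 0.5192862813432036
```

View pics/w6.png

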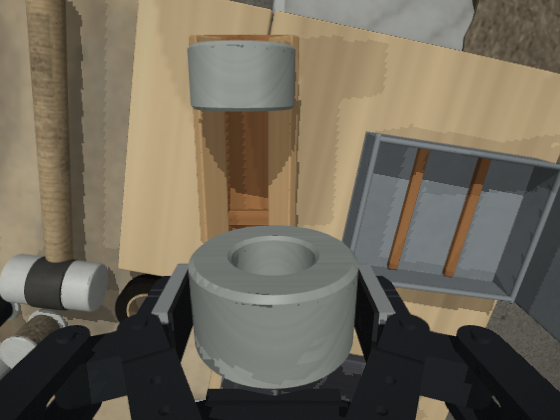

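Run:
```python
from h import *
from cell import bot
import pickle
m=pickle.load(open("w6.pkl","rb")); P=cloud(m,np.load("w6.npy"))
r=band(P,.088,.11,(.58,.70,-.23,-.13)); print("passed",rect(r),r.max(0))
k=band(P,.05,.062,(.55,.72,-.24,-.06)); print("rack rim",rect(k))
a=np.radians(11); ex=np.array([np.cos(a),np.sin(a)]); ey=np.array([-ex[1],ex[0]])
X=(k[:,:2]-[.642,-.1746])
u=X@ex; v=X@ey
for v0 in np.arange(.02,.08,.01):
    q=u[abs(v-v0)<.004]
    if len(q): print(round(v0,3),len(q),np.round(np.percentile(q,[1,99]),4))
c=band(P,.088,.11,(.58,.70,-.23,-.13))[:,:2]-[.642,-.1746]
print("passed u",np.percentile(c@ex,[1,99]),"v",np.percentile(c@ey,[1,99]))
print("held",rect(band(P,.185,.23,(.56,.67,-.16,-.04))))
```

```text
passed (array([ 644.4, -175.6]), array([53.9, 35.8]), 10.9, 6402) [ 0.67362717 -0.15382597  0.10387204]
rack rim (array([ 610.2, -138. ]), array([124.6, 139.3]), 10.6, 4041)
0.02 269 [-0.0321  0.0369]
0.03 364 [-0.0323  0.0371]
0.04 336 [-0.0324  0.0369]
0.05 335 [-0.032   0.0371]
0.06 322 [-0.0322  0.0378]
0.07 316 [-0.0324  0.0381]
passed u [-0.02323599  0.0279667 ] v [-0.01885843  0.01597392]
held (array([614.4, -97.2]), array([116.5,  36.4]), 11.2, 33883)
```

Run:
```python
from h import *
from cell import bot
s=bot.get_state(); print(s["tool_pos"]); print(go(s,630,-100,240,190.9))
```

```text
[ 0.61201776 -0.09755627  0.34039435]
(array([  5.9, -17.5, 100.3]), np.float64(0.2))
```

```bash
python3 -m handwheel '[[1,6,-17.5,5,0],[1,6,-17.5,40,0],[1,6,-17.5,75,0],[1,6,-17.5,92,0],[1,6,-17.5,98,0],[1,6,-17.5,98,0]]'
python3 - <<'E'
from h import *
from cell import bot
s=bot.get_state(); print(s["tool_pos"],s["force"]); print(go(s,630,-100,231,190.9))
E
```

```text
time_s: 19.68
tool_pos: [0.6311, -0.1, 0.2449]
eef_rot: [-0.0, 0.771, -0.637, 0.0]
force: [-0.0, -0.0, -2.9]
finger_gap: 0.733
grip_force: 57.2
[ 0.63114755 -0.0999879   0.24493128] [-0.0363146  -0.04759475 -2.93349566]
(array([-0.2,  1.1, 13.9]), np.float64(-0.1))
```

```bash
python3 -m handwheel '[[1,0,1,5,0],[1,0,1,8,0],[1,0,1,10,0],[1,0,1,11,0],[1,0,1,12,0],[1,0,1,12,0]]'
python3 - <<'E'
from h import *
from cell import bot
s=bot.get_state(); print(s["tool_pos"],s["force"])
E
```

```text
time_s: 20.42
tool_pos: [0.6297, -0.1002, 0.2325]
eef_rot: [0.0, 0.771, -0.637, -0.0]
force: [0.4, -0.7, -3.3]
finger_gap: 0.732
grip_force: 57.2
[ 0.62966224 -0.10020142  0.23251739] [ 0.37238554 -0.68391297 -3.28153718]
```

```bash
python3 -m handwheel '[[1,0,0,1,0],[1,0,0,2,0],[1,0,0,3,0],[1,0,0,3,0]]'
python3 - <<'E'
from h import *
from cell import bot
s=bot.get_state(); print(s["tool_pos"],s["force"])
E
```

```text
time_s: 20.92
tool_pos: [0.6306, -0.1001, 0.2308]
eef_rot: [-0.001, 0.771, -0.637, 0.001]
force: [2.1, 0.5, 5.4]
finger_gap: 0.732
grip_force: 58.1
[ 0.63059861 -0.10008883  0.23076922] [2.07121523 0.45704833 5.35871579]
```

```bash
python3 -m handwheel '[[1,0,0,-1,0],[0.6,0,0,-1,0],[0,0,0,-1,0],[0,0,0,-1,0],[0,0,0,-1,0],[0,0,0,-20,0],[0,0,0,-60,0],[0,0,0,-100,0],[0,0,0,-120,0],[0,0,0,-120,0]]'
python3 - <<'E'
from h import *
from cell import bot,optics
s=bot.get_state(); print(s["tool_pos"],s["force"],s["finger_gap"])
m=optics.camera_model("wrist"); im,d=optics.get_image("wrist"); cv2.imwrite("pics/w7.png",im[:,:,::-1])
P=cloud(m,d); print(rect(band(P,.088,.11,(.58,.70,-.23,-.13))),rect(band(P,.088,.11,(.58,.70,-.13,-.05))),band(P,.088,.12,(.58,.70,-.13,-.05)).max(0))
E
```

```text
time_s: 22.18
tool_pos: [0.6299, -0.1002, 0.3515]
eef_rot: [-0.001, 0.771, -0.637, 0.001]
force: [-0.4, 0.2, 0.8]
finger_gap: 1.003
grip_force: 0.0
[ 0.62986272 -0.10023544  0.35151296] [-0.38921387  0.18177836  0.76152966] 1.003023920679743
(array([ 644.7, -175.7]), array([53.9, 36.3]), 10.9, 5741) (array([630.5, -99.2]), array([54.6, 37. ]), 10.2, 4525) [ 0.65966766 -0.0780339   0.10410003]
```

View pics/w7.png

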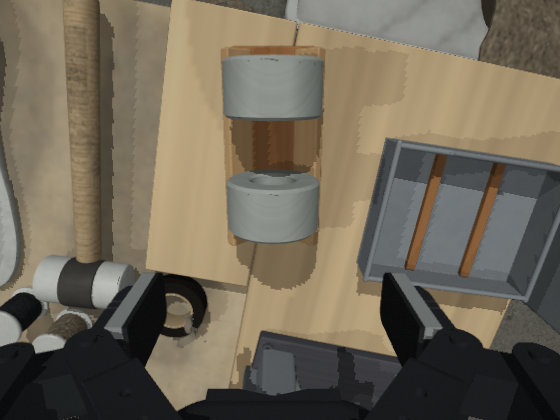

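Both rollers lie in the rack: the tested one at about pixel (273, 207), the untouched one at (273, 87). The robot is clear of them.

```bash
python3 -c "
from cell import ticket
print(ticket.finish_job())"
```

```text
the job is handed in; nothing more can be done
None
```

The front-bay roller stopped at the gauge's step, so it is good; I drew it off, set it in the wooden vee rack beside the passed roller, and handed the job in at about 22 s.

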